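# Open the combination lock of the ink box and present it

### The arm

A 6-joint arm with a two-finger parallel gripper is mounted at the origin on the work surface. World frame = base frame: x ahead of the robot, y to its left, z up, the work surface at z = 0. Lengths are in m, angles in degrees, forces in N, time in s.
With the tool pointing down it reaches from about 0.3 to 0.75 m from the base axis. Payload 8.5 kg.
Tool frame: the origin (TCP) lies midway between the tips of the shut fingers; the grasp point (between the pads) lies 19 mm behind it; z points along the fingers, y is the direction in which the jaws open and shut (so a half turn about z gives the same grasp; the last joint's range is limited). The gripper opens to 85 mm and grips with 20 to 120 N. Pads are 22 mm wide; open, the fingers measure 114 mm over their backs; the gripper's body (76 mm by 85 mm) begins 54 mm behind the grasp point. The pads swing forward as they close: fully open they stand 13 mm farther back than shut.
Start: joints at [54.987, 21.807, 74.336, -0, 83.858, -12.336], TCP at [0.212, 0.507, 0.231] pointing down, gripper open.
Joint ranges: [-178.18, 178.18], [-50.72, 133.34], [12.68, 142.11], [-81.47, 261.47], [9.98, 163.14], [-165.26, 165.26]. Speed limits (degrees/s): [136.94, 136.94, 180, 180, 180, 180].

### API

Orientations are given as a 3x3 rotation matrix whose columns are the frame's x, y, z axes.
In Python, from rig import env gives the robot as it stands.
- The arm moves only by the shell command python3 -m inch 'ROWS' [FORCE]. ROWS is text: rows parted by semicolons, each of 5 numbers parted by spaces: the finger opening in mm, from 0 to 85.4, then the shift along the tool's x, y, z in mm, then the turn about the tool's z in degrees. In form: jaw dx dy dz turn; .... A call has 1 to 10 rows; each row is the pose to reach, as a shift and turn from the pose commanded when the call began, along the tool's axes at that moment; what a row does not reach only later rows make up. A row lasts 1/8 s, in which the tool goes at most 62.5 mm and 10.7 degrees, less where a joint would pass 70% of its speed; a pose out of reach is approached as far as the arm can. A call with a gripper value outside its range is refused whole. The fingers move at their own pace and stop on an object; FORCE is the grip in N (left out, the last holds). Time passes only in rows, so rows that repeat a pose let the fingers close. It gives the time, the measured TCP pose, the force and the opening at its end, in the units of the state.
- env.observe(): the state, without advancing time (a new reading comes with each control period).
- env.get_image(name): name is "scene" or "top" or "wrist"; returns a dict with "color" (384x512x3 uint8, blue, green, red), "range_z" (384x512 float32, m along the optical axis (not along the pixel's ray), 0 where there is no reading), "fov_y" (degrees; the focal length in pixels is half the picture's height over the tangent of half this angle, whatever the lens; pixels are square), "cx", "cy" (the principal point, pixels), "R" (3x3) and "t" (3): a world point X has camera coordinates R X + t. Camera axes: x right, y down, z forward; pixel columns grow to the right and rows downward; lengths in m; the calibration is good to about 2 mm. A picture is of the moment at which its call begins.
- env.close_job(): hands the job in, once; it reports no verdict.
The state is a dict: "time_s": time; "q": joint angles; "qvel": joint speeds; "joint_efforts": joint torques, N m; "position": TCP position; "tool_rot": TCP orientation; "ft_force": force on the tool from outside, world axes, zero at the start; "wrist_torque": the same for the moment, N m; "grip_width": finger opening in m.
Only numpy, scipy, OpenCV 4.12 (cv2) and the standard library are available. Lean on these libraries where they do the work, as an engineer would, in place of code of your own. Each camera call takes 0.05 s, during which the arm holds its last target.

### The job

Turn the dial of the combination lock on the blue ink box until its white pointer has clicked into the notch at the green mark, then pull the shackle fully open, towards its bow, so that its short leg comes out of the hasp eye. Then take the lock out of its nest and hold it up, level with the dial on top and more than 10 cm above its seat, with the shackle still open and the pointer still on the mark. Finish while holding it up like that, still, in the gripper; leave the tape roll, the ink jar and the white bottle where they are.

Things in the scene. Friction and masses are not known exactly. Their poses are not given: they have to be found in the camera images.
- box: Fixed blue steel ink box, 360 x 280 x 70 mm, origin under its centre, z up; lid top at z = 70 mm. The lock lies in a nest at the lid's centre: a seat 8 mm high, and low stops (15 to 16 mm above the lid) at the case's ends and corners. The case's long sides are free for fingers over their middle 50 mm, down to the lid.
- eye (a point): Centre of the hasp eye, a fixed steel eye on the lid beside the case, round the shackle's short leg. Axes as the box's. It is 7 mm thick (x), 28 mm wide (y), 37 mm high above the lid, its hole 16 mm square, centre 23 mm above the lid. While the short leg is in it the lock cannot be lifted.
- lock: Loose dark steel combination lock, 0.4 to 0.7 kg, lying dial up in the nest. Origin: centre of its case, 80 (x) x 58 (y) x 30 mm, 23 mm above the lid at the start; z up, x as the box's; shackle on the -x side; 1.5 to 2 mm of play in the nest. Green mark (17 x 7 mm) on the case's top between dial and shackle, nine white ticks at the other notches. Graspable across y (58 mm).
- dial_grip (a point): Centre of the black ribbed dial, half-way up. The dial is 42 mm across and 22 mm high, on top of the case, its axis upright and 6 mm to +x of the case's centre; the case's top is 11 mm below this point. White pointer line on its top. This frame turns with the dial: the pointer points along its -x axis.
- dial (a joint): Angle of the dial (rad), growing anticlockwise seen from above, no stops. At 0 or any whole number of turns the white pointer is at the green mark and the shackle is free; at the other notches it is blocked. Ten notches, 0.628 rad apart; a sprung click (up to about 0.06 N m) pulls the dial into the nearest notch when let go.
- bow (a point): Middle of the shackle's bow. The shackle is a level U of 10 mm round steel bar at the height of the case's centre (23 mm above the lid); the bow runs along the lock's y, straight over its middle 20 mm, 60 mm from the case when closed; legs 36 mm apart. Between bow and hasp eye are 46 mm for a finger. Moves with the shackle.
- shackle (a joint): How far the shackle is pulled out of the case, towards the lock's -x (m): 0 closed, 0.028 fully open (stop). It takes about 2 N once the dial is right, and stays where it is left; at any other notch it stops within 4 mm. Fully open, its short leg (+y side) is 4 mm or more clear of the hasp eye.
- tape_roll: Bystander: green roll of tape, 80 mm across, 24 mm high, lying on the rear left part of the box's lid. Origin at the centre of its underside.
- ink_jar: Bystander: red ink jar with black cap, 70 mm across, 85 mm high, on the table left of the box. Origin at the centre of its underside.
- squirt_bottle: Bystander: white bottle, 60 mm across, 150 mm high, on the table right of the box. Origin at the centre of its underside.

How it is judged:
By the outcome, as a careful person would: the job done as asked, in the order asked, and still so for the second after the job is handed in, while the arm keeps its last pose, push and grip.
It also fails if it takes over 72 s, if anything falls off the work surface, if the arm or the gripper's body presses on something with over 40 N, if the wrist force passes 120 N, or if a joint passes its speed limit or range.

## Working session

There is one attempt and no reset: what is moved stays moved. The work goes in short steps, Python scripts to look and compute and a shell command to move; the robot and the scene stay as the last step left them, time stands still between calls to the robot, and variables do not carry over. Pictures are saved under pics/ and viewed, and the job is handed in when it is done.

```bash
ls; mkdir -p pics; python3 - <<'E'
from rig import env
import cv2,numpy as np
for n in ("scene","top","wrist"):
    im=env.get_image(n); cv2.imwrite(f"pics/a_{n}.png",im["color"]); np.savez(f"a_{n}.npz",**im)
    print(n,im["fov_y"],im["cx"],im["cy"],im["R"].round(3).tolist(),im["t"].round(3))
o=env.observe(); print(o)
E
```

```text
pics
scene 44.97883870563381 252.72949131695472 192.40579178531166 [[0.639, 0.769, -0.018], [0.4, -0.352, -0.846], [-0.657, 0.534, -0.533]] [-0.453 -0.161  1.597]
top 49.57373068778937 256.02745162368376 187.79059399029686 [[-0.012, -1.0, 0.014], [-0.986, 0.009, -0.166], [0.165, -0.016, -0.986]] [0.06  0.648 0.999]
wrist 70.11280482062926 258.4864191472211 190.90037702813885 [[0.386, 0.922, -0.001], [0.888, -0.372, 0.271], [0.25, -0.105, -0.963]] [-0.55  -0.035  0.38 ]
{'time_s': 0.15, 'q': array([ 5.49861876e+01,  2.18342245e+01,  7.43697174e+01,  2.58210021e-03,
        8.38571909e+01, -1.23372688e+01]), 'qvel': array([-0.00647008,  0.03991873, -0.17050328,  0.04482059,  0.01870435,
       -0.06645655]), 'joint_efforts': array([ 2.03779477e-03, -4.48628855e+01, -2.31345105e+01, -1.17987538e-04,
        3.80435245e-03,  2.68447076e-05]), 'position': array([0.21193001, 0.5073168 , 0.2308637 ]), 'tool_rot': array([[-9.22694043e-01,  3.85532466e-01, -6.48896586e-04],
       [ 3.85532917e-01,  9.22693693e-01, -8.48152622e-04],
       [ 2.71742415e-04, -1.03275636e-03, -9.99999430e-01]]), 'ft_force': array([ 0.0604681 , -0.53836066, -0.13115113]), 'wrist_torque': array([ 0.00506273, -0.01894839,  0.02983638]), 'grip_width': 0.08530013224531391}
```

View pics/a_scene.png

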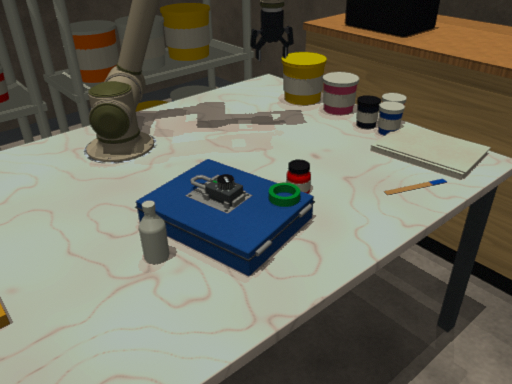

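View pics/a_top.png

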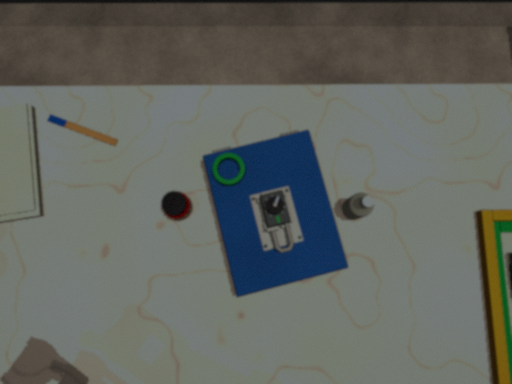

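The scene view shows the lock mid-lid, with the tape roll, jar and bottle around it. In the top view the lock is at about (275,215), its shackle pointing down the picture (towards the robot). I'll zoom and measure there.

```bash
cat > h.py <<'E'
import numpy as np,cv2
def load(f): return dict(np.load(f))
def pts(im):
    f=192/np.tan(np.radians(im["fov_y"])/2); z=im["range_z"]
    v,u=np.mgrid[:384,:512]
    c=np.stack([(u-im["cx"])/f*z,(v-im["cy"])/f*z,z],-1)
    return (c-im["t"])@im["R"]
def ray(im,u,v,z):
    f=192/np.tan(np.radians(float(im["fov_y"]))/2)
    d=np.array([(u-im["cx"])/f,(v-im["cy"])/f,1.])@im["R"]; o=-im["t"]@im["R"]
    return o+d*(z-o[2])/d[2]
def proj(im,X):
    f=192/np.tan(np.radians(float(im["fov_y"]))/2)
    c=im["R"]@np.asarray(X)+im["t"]; return c[0]/c[2]*f+im["cx"],c[1]/c[2]*f+im["cy"]
E
python3 - <<'E'
from h import *
im=load("a_top.npz"); P=pts(im); c=im["color"].astype(int)
blue=(c[...,0]>80)&(c[...,2]<50)&(c[...,0]>c[...,1]+40)&(abs(P[...,2]-.07)<.012)
print(blue.sum(), np.median(P[blue],0))
r=cv2.minAreaRect((P[blue][:,:2]*1000).astype(np.float32)); print("lid rect mm",r)
for n,(u,v) in dict(case=(275,212),seat=(262,240),tape=(229,169),table=(120,250)).items(): print(n,P[v,u])
x0,y0=235,170
cv2.imwrite("pics/b.png",cv2.resize(np.clip(im["color"][y0:y0+90,x0:x0+80]*1.6,0,255).astype(np.uint8),None,fx=6.5,fy=6.5,interpolation=cv2.INTER_CUBIC))
E
```

```text
4444 [ 0.55425057 -0.05074496  0.06976662]
lid rect mm ((589.7108764648438, 10.76092529296875), (348.0114440917969, 269.335693359375), 13.531460762023926)
case [0.57867428 0.01123128 0.12763976]
seat [0.51662282 0.04078184 0.0696645 ]
tape [0.69454819 0.12111472 0.06925846]
table [ 0.49799318  0.40704923 -0.00218024]
```

View pics/b.png

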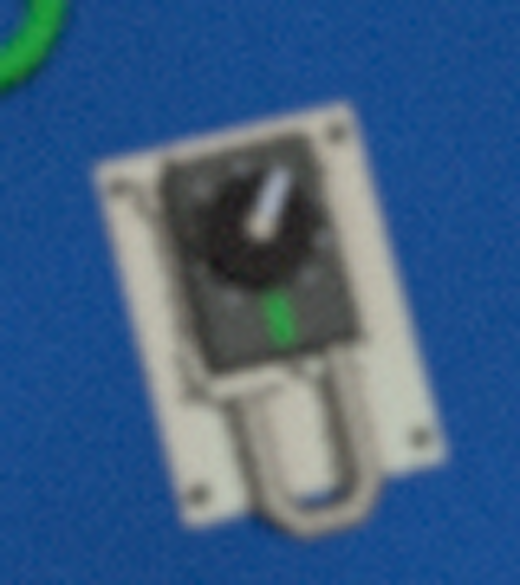

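View pics/a_wrist.png

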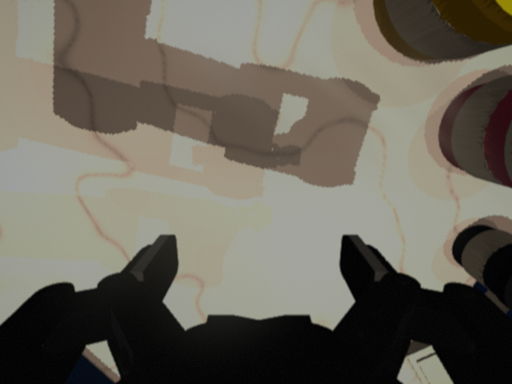

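The zoom shows the dial with its pointer up-right, away from the green mark at (280,318). The hasp eye is at the left leg (about 240,385) and the bow at (320,525). Next I'll bring the wrist camera over the lock.

```bash
python3 - <<'E'
from h import *
im=load("a_top.npz")
q=lambda u,v,z: ray(im,235+(u+.5)/6.5-.5,170+(v+.5)/6.5-.5,z)
for n,a in dict(dial=(258,228,.13),ptr=(278,178,.13),green=(280,318,.108),bow=(318,520,.093)).items(): print(n,q(*a).round(4))
w=load("a_wrist.npz"); C=-w["t"]@w["R"]
from rig import env
o=env.observe(); R=o["tool_rot"]; print("cam in tool",R.T@(C-o["position"]),"camaxes in tool\n",(R.T@w["R"].T).round(3))
D=q(258,228,.13)
print("shift tool to dial xy, z .36:",1000*R.T@(np.array([D[0],D[1],.30])-o["position"]), "yaw tool x",np.degrees(np.arctan2(R[1,0],R[0,0])))
E
```

```text
dial [0.5956 0.0127 0.13  ]
ptr [0.6137 0.0052 0.13  ]
green [0.5653 0.004  0.108 ]
bow [ 0.4925 -0.0094  0.093 ]
cam in tool [ 6.87302773e-02  8.88624161e-05 -1.43823134e-01] camaxes in tool
 [[-0.001 -0.963 -0.271]
 [ 1.    -0.001  0.   ]
 [-0.    -0.271  0.963]]
shift tool to dial xy, z .36: [-544.69169162 -308.47943093  -68.96577101] yaw tool x 157.3231707607106
```

```bash
python3 -m inch '85 -55 -31 -20 -3; 85 -110 -62 -40 -7; 85 -165 -93 -60 -11; 85 -220 -124 -65 -15; 85 -275 -155 -69 -19; 85 -330 -186 -69 -23; 85 -385 -217 -69 -27; 85 -440 -248 -69 -31; 85 -495 -279 -69 -35; 85 -545 -308 -69 -36' 40; python3 -m inch '85 0 0 0 0;85 0 0 0 0'
python3 - <<'E'
from rig import env
import cv2,numpy as np
im=env.get_image("wrist"); cv2.imwrite("pics/c.png",im["color"]); np.savez("c.npz",**im); o=env.observe(); print(o["q"],o["position"],o["tool_rot"].round(3))
np.savez("c_o.npz",R=o["tool_rot"],p=o["position"])
E
```

```text
time_s: 1.4
position: [0.5908, 0.0195, 0.3001]
tool_rot: [[-0.973, -0.231, -0.0], [-0.231, 0.973, 0.0], [0.0, 0.0, -1.0]]
ft_force: [0.2, 0.2, 0.1]
grip_width: 0.0851
time_s: 1.65
position: [0.5896, 0.0216, 0.3]
tool_rot: [[-0.973, -0.23, -0.001], [-0.23, 0.973, 0.0], [0.001, 0.001, -1.0]]
ft_force: [-0.2, 0.8, 0.8]
grip_width: 0.0851
[-9.34438979e+00  2.39432094e+01  5.96330370e+01  1.08437428e-02
  9.64414479e+01 -1.12703910e+02] [0.58942959 0.02213748 0.30037607] [[-0.973 -0.231 -0.   ]
 [-0.231  0.973  0.   ]
 [ 0.     0.    -1.   ]]
```

View pics/c.png

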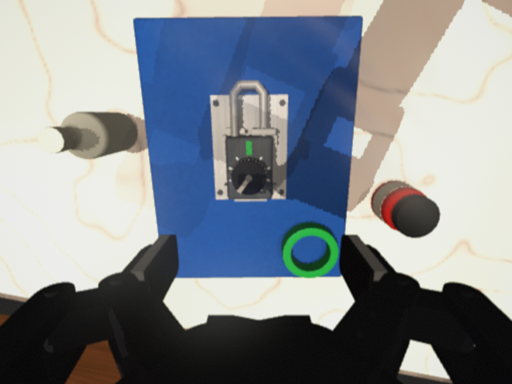

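The wrist view shows the lock undistorted: the dial is centred near (249,177), its pointer towards (238,192), and the green mark is at (249,148). The bow is at the top (249,85) and the eye right of the bow legs (about 262,132). Zooming for exact values.

```bash
python3 - <<'E'
from h import *
im=load("c.npz")
x0,y0,s=205,70,6
cv2.imwrite("pics/d.png",cv2.resize(im["color"][y0:y0+98+40-38,x0:x0+92],None,fx=s,fy=s,interpolation=cv2.INTER_CUBIC))
x0,y0=205,130
cv2.imwrite("pics/d2.png",cv2.resize(im["color"][y0:y0+75,x0:x0+92],None,fx=s,fy=s,interpolation=cv2.INTER_CUBIC))
P=pts(im)
sel=abs(P[...,2]-.130)<.004
sel[:100]=0; sel[230:]=0; sel[:,:200]=0; sel[:,300:]=0
print("dial top",sel.sum(),P[sel].mean(0), cv2.minEnclosingCircle((P[sel][:,:2]*1000).astype(np.float32)))
sel=(abs(P[...,2]-.108)<.004); sel[:100]=0; sel[230:]=0; sel[:,:200]=0; sel[:,300:]=0
print("case",sel.sum(),cv2.minAreaRect((P[sel][:,:2]*1000).astype(np.float32)))
c=im["color"].astype(int)
g=(c[...,1]>c[...,2]+60)&(c[...,1]>c[...,0]+60); g[200:]=0
print("green",np.argwhere(g).mean(0),g.sum(),P[g].mean(0))
b=(c[...,0]>c[...,2]+60)&(abs(P[...,2]-.07)<.006)
print("lid",cv2.minAreaRect((P[b][:,:2]*1000).astype(np.float32)))
E
```

```text
dial top 998 [0.59415226 0.01085017 0.13151293] ((595.1262817382812, 10.885997772216797), 21.75602149963379)
case 1984 ((584.255615234375, 9.236324310302734), (88.15314483642578, 59.97952651977539), 13.549454689025879)
green [147.50666667 248.46666667] 75 [0.56383079 0.0033044  0.1099507 ]
lid ((589.4053955078125, 9.51446533203125), (356.24310302734375, 276.2104187011719), 13.721487998962402)
```

View pics/d.png

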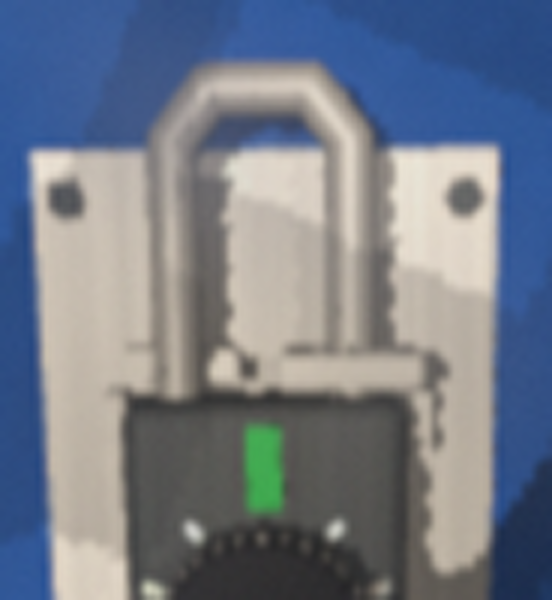

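View pics/d2.png

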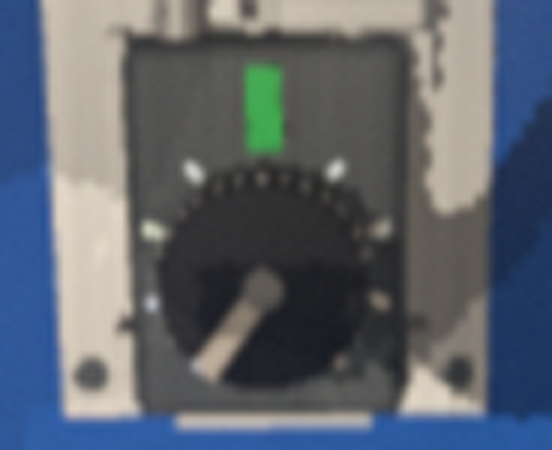

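```bash
python3 -m inch '70 -3 -12 40 0; 70 -3 -12 80 0; 70 -3 -12 120 0; 70 -3 -12 145 0; 70 -3 -12 145 0; 70 -3 -12 145 0'
python3 - <<'E'
from rig import env
import cv2,numpy as np
o=env.observe(); R=o["tool_rot"]
print(o["position"], 1000*R.T@(np.array([.5947,.0110,.110])-o["position"]))
for n in ("wrist","scene"):
    im=env.get_image(n);np.savez(f"e_{n}.npz",**im)
    cv2.imwrite(f"pics/e_{n}.png",im["color"] if n=="wrist" else cv2.resize(im["color"][110:270,130:330],None,fx=3.5,fy=3.5,interpolation=cv2.INTER_CUBIC))
E
```

```text
time_s: 2.45
position: [0.596, 0.011, 0.157]
tool_rot: [[-0.973, -0.231, 0.002], [-0.231, 0.973, -0.0], [-0.002, -0.001, -1.0]]
ft_force: [0.4, -0.1, -0.6]
grip_width: 0.07
[0.59595299 0.01101049 0.15696949] [ 1.32570711  0.32484513 46.96636699]
```

View pics/e_wrist.png

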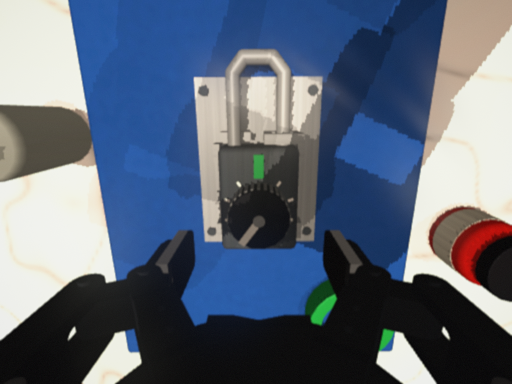

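View pics/e_scene.png

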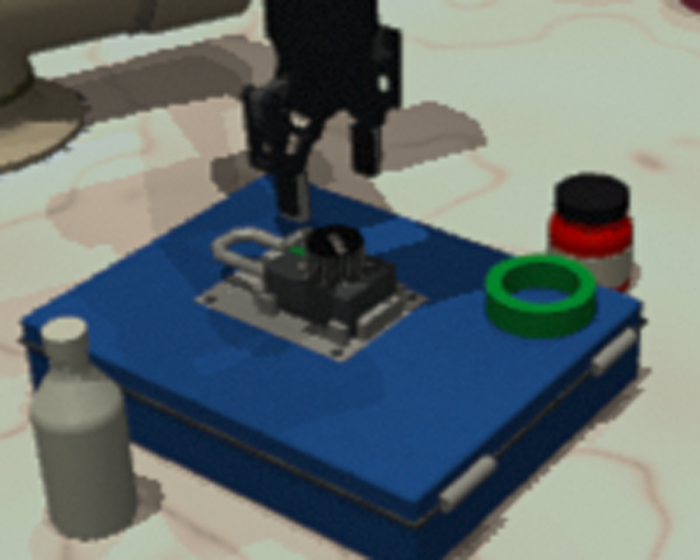

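The wrist view has the dial at (259,219), midway between the fingertips (about 192 and 325). The scene view shows the gripper clear above it. Going down and gripping.

```bash
python3 - <<'E'
from h import *
im=load("e_wrist.npz"); print(ray(im,259,219,.13), ray(im,258.5,167,.108), ray(im,258,53,.093))
E
python3 -m inch '60 1 0 20 0; 60 1 0 40 0; 60 1 0 46 0; 60 1 0 46 0; 38 1 0 46 0; 38 1 0 46 0; 38 1 0 46 0; 38 1 0 46 0' 30
```

```text
[0.59499716 0.01117758 0.13      ] [0.56489291 0.00370078 0.108     ] [ 0.49009826 -0.0143676   0.093     ]
time_s: 3.55
position: [0.5951, 0.0101, 0.1105]
tool_rot: [[-0.973, -0.23, 0.002], [-0.23, 0.973, -0.0], [-0.002, -0.001, -1.0]]
ft_force: [-1.5, 1.3, 6.2]
grip_width: 0.0409
```

```bash
python3 -m inch '38 0 0 0 8; 38 0 0 0 18; 38 0 0 0 28; 38 0 0 0 38; 38 0 0 0 48; 38 0 0 0 58; 38 0 0 0 68; 38 0 0 0 72; 38 0 0 0 72'
python3 - <<'E'
from rig import env
import cv2
o=env.observe(); print(o["q"],o["wrist_torque"],o["ft_force"])
im=env.get_image("wrist"); cv2.imwrite("pics/f.png",im["color"])
E
```

```text
time_s: 4.68
position: [0.5953, 0.0107, 0.1106]
tool_rot: [[-0.519, 0.855, 0.003], [0.855, 0.519, 0.001], [-0.001, 0.003, -1.0]]
ft_force: [0.2, 3.7, 6.1]
grip_width: 0.041
[-1.03832261e+01  3.23883466e+01  7.73821968e+01  6.67839509e-02
  7.00794523e+01 -4.16882072e+01] [ 0.53314857 -0.00898409 -0.15274307] [0.2255116  3.6522616  6.07195481]
```

View pics/f.png

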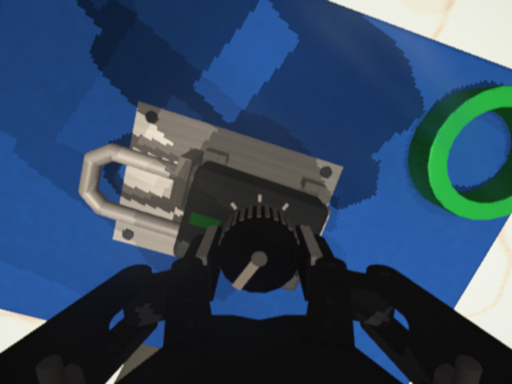

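The pointer stays down-left in the gripper's own view (258,258 to 238,288), so the dial is turning with the fingers. Now the other half turn.

```bash
python3 -m inch '38 0 0 0 8; 38 0 0 0 18; 38 0 0 0 28; 38 0 0 0 38; 38 0 0 0 48; 38 0 0 0 58; 38 0 0 0 68; 38 0 0 0 72; 38 0 0 0 72'
python3 - <<'E'
from rig import env
import cv2
o=env.observe(); print(o["q"],o["wrist_torque"],o["ft_force"])
im=env.get_image("wrist"); cv2.imwrite("pics/g.png",im["color"])
E
```

```text
time_s: 5.85
position: [0.5957, 0.0105, 0.1105]
tool_rot: [[0.651, 0.759, 0.004], [0.759, -0.651, 0.0], [0.003, 0.003, -1.0]]
ft_force: [2.4, 3.0, 6.6]
grip_width: 0.0408
[-1.03903054e+01  3.24061101e+01  7.73555553e+01  6.42778890e-02
  7.00324642e+01  3.02289769e+01] [ 0.54050406 -0.40454452 -0.09508671] [2.39041411 2.96969655 6.64498218]
```

View pics/g.png

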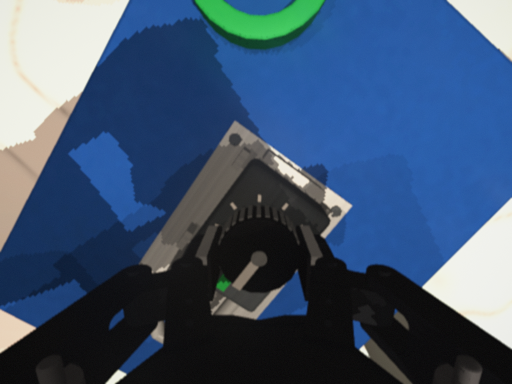

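The pointer now lies roughly along the lock's axis towards the green mark (222,283), allowing for parallax. I'll let go, rise and look.

```bash
python3 -m inch '60 0 0 0 0; 60 0 0 0 0; 60 0 0 -40 0; 60 0 0 -90 -10; 60 0 0 -130 -20; 60 0 0 -130 -30; 60 0 0 -130 -40; 60 0 0 -130 -50; 60 0 0 -130 -60; 60 0 0 -130 -70'
python3 -m inch '60 0 0 0 -10; 60 0 0 0 -20; 60 0 0 0 -30; 60 0 0 0 -40; 60 0 0 0 -50; 60 0 0 0 -60; 60 0 0 0 -70; 60 0 0 0 -74; 60 0 0 0 -74'
python3 - <<'E'
from rig import env
from h import *
im=env.get_image("wrist"); np.savez("h.npz",**im); o=env.observe(); print(o["position"],o["q"])
cv2.imwrite("pics/h.png",cv2.resize(im["color"][60:210,180:330],None,fx=4,fy=4,interpolation=cv2.INTER_CUBIC))
E
```

```text
time_s: 7.15
position: [0.5943, 0.01, 0.2389]
tool_rot: [[-0.495, 0.869, -0.001], [0.869, 0.495, -0.0], [0.0, -0.001, -1.0]]
ft_force: [-0.1, 1.0, -0.4]
grip_width: 0.0602
time_s: 8.28
position: [0.5944, 0.01, 0.239]
tool_rot: [[-0.973, -0.23, -0.001], [-0.23, 0.973, -0.0], [0.001, 0.0, -1.0]]
ft_force: [0.1, -0.3, -0.4]
grip_width: 0.0599
[0.59443568 0.01004851 0.23907692] [-1.04258744e+01  2.60921090e+01  6.60245553e+01 -1.03207865e-02
  8.79229988e+01 -1.13669655e+02]
```

View pics/h.png

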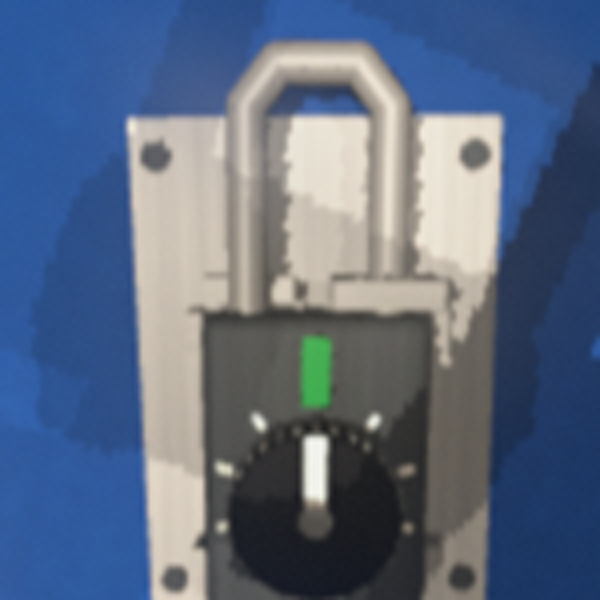

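The pointer now stands exactly under the green mark in the notch. Next is the shackle: I'll measure the long (-y) leg and the plate height under it.

```bash
python3 - <<'E'
from h import *
from rig import env
im=load("h.npz"); P=pts(im)
o=env.observe(); R=o["tool_rot"]
g=lambda u,v,z: ray(im,180+(u+.5)/4-.5,60+(v+.5)/4-.5,z)
ex=np.array([np.cos(np.radians(13.6)),np.sin(np.radians(13.6))]); ey=np.array([-ex[1],ex[0]]); B=np.array([.5894,.0100])
for n,a in dict(legL=(243,200,.095),legLtop=(240,130,.095),legR=(393,200,.095),bowmid=(318,62,.096),gm=(316,370,.108),dial=(315,520,.13),casetopedge=(315,315,.108),eyeR=(450,295,.107)).items():
    X=g(*a); d=X[:2]-B; print(n,X.round(4),"lock xy mm",(1000*d@ex).round(1),(1000*d@ey).round(1))
for u,v in ((258,105),(262,110),(225,110),(240,110),(265,137),(285,133)): print((u,v),P[v,u].round(4))
for lx,ly in ((-72,-18),):
    T=B+.001*(lx*ex+ly*ey); print("shift",1000*R.T@(np.array([*T,.086])-o["position"]))
E
```

```text
legL [ 0.5277 -0.0242  0.095 ] lock xy mm -68.0 -18.8
legLtop [ 0.5116 -0.0285  0.095 ] lock xy mm -84.7 -19.1
legR [0.5191 0.0126 0.095 ] lock xy mm -67.8 19.1
bowmid [ 0.4921 -0.0132  0.096 ] lock xy mm -100.1 0.3
gm [0.5635 0.0031 0.108 ] lock xy mm -26.8 -0.6
dial [0.5957 0.0104 0.13  ] lock xy mm 6.2 -1.1
casetopedge [ 5.503e-01 -3.000e-04  1.080e-01] lock xy mm -40.4 -0.8
eyeR [0.538  0.0311 0.107 ] lock xy mm -45.0 32.6
(258, 105) [ 0.5187 -0.0081  0.0734]
(262, 110) [ 0.5227 -0.0027  0.0716]
(225, 110) [ 0.5319 -0.0419  0.0723]
(240, 110) [ 0.5281 -0.0243  0.0992]
(265, 137) [0.5486 0.0065 0.0923]
(285, 133) [0.5392 0.0239 0.1094]
shift [ 76.69154776 -17.35765636 153.12916272]
```

The leg is at lock y = -18.5 mm and the plate at z = 0.072, both matching the given sizes. Moving over it, then down.

```bash
python3 -m inch '24 40 -10 0 0; 24 77 -18 0 0; 24 77 -18 30 0; 24 77 -18 60 0; 24 77 -18 90 0; 24 77 -18 110 0; 24 77 -18 110 0; 24 77 -18 110 0'
python3 - <<'E'
from rig import env
from h import *
o=env.observe(); R=o["tool_rot"]
ex=np.array([np.cos(np.radians(13.6)),np.sin(np.radians(13.6))]); ey=np.array([-ex[1],ex[0]]); B=np.array([.5894,.0100])
T=B+.001*(-72*ex-18.5*ey); print("shift",1000*R.T@(np.array([*T,.086])-o["position"]))
im=env.get_image("wrist"); np.savez("i.npz",**im); cv2.imwrite("pics/i.png",im["color"])
E
```

```text
time_s: 9.32
position: [0.5243, -0.0252, 0.1302]
tool_rot: [[-0.973, -0.23, 0.001], [-0.23, 0.973, -0.0], [-0.001, -0.001, -1.0]]
ft_force: [-0.3, 0.5, -0.5]
grip_width: 0.0241
shift [ 0.44719288  0.4403959  44.17315084]
```

View pics/i.png

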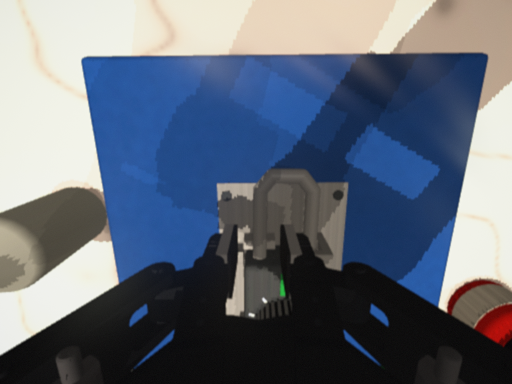

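The leg (260,230) sits midway between the fingers (237 and 282). Going down and closing on it.

```bash
python3 -m inch '24 0 0 20 0; 24 0 0 36 0; 24 0 0 44 0; 24 0 0 44 0; 6 0 0 44 0; 6 0 0 44 0; 6 0 0 44 0' 25
```

```text
time_s: 10.25
position: [0.5242, -0.0252, 0.0859]
tool_rot: [[-0.973, -0.23, 0.001], [-0.23, 0.973, -0.0], [-0.001, -0.001, -1.0]]
ft_force: [0.2, -1.1, 3.7]
grip_width: 0.0088
```

```bash
python3 -m inch '6 4 0 0 0; 6 8 0 0 0; 6 13 0 0 0; 6 18 0 0 0; 6 23 0 0 0; 6 26 0 0 0; 6 28 0 0 0; 6 29 0 0 0; 6 29 0 0 0'
```

```text
time_s: 11.38
position: [0.4956, -0.0317, 0.0853]
tool_rot: [[-0.973, -0.23, -0.0], [-0.23, 0.973, 0.0], [0.0, 0.0, -1.0]]
ft_force: [1.2, -0.2, 2.4]
grip_width: 0.0089
```

```bash
python3 -m inch '6 1 0 0 0; 6 2 0 0 0; 6 2 0 0 0'; python3 -m inch '6 1 0 0 0; 6 1.5 0 0 0; 6 1.5 0 0 0'
```

```text
time_s: 11.75
position: [0.4955, -0.0321, 0.0857]
tool_rot: [[-0.973, -0.23, 0.005], [-0.23, 0.973, 0.0], [-0.004, -0.001, -1.0]]
ft_force: [10.2, 3.2, -1.2]
grip_width: 0.0083
time_s: 12.12
position: [0.4954, -0.0323, 0.086]
tool_rot: [[-0.973, -0.23, 0.008], [-0.23, 0.973, 0.0], [-0.008, -0.002, -1.0]]
ft_force: [17.1, 5.4, -1.5]
grip_width: 0.0084
```

It has reached a hard stop at 29 mm (17 N, including the lock's play). I'll relax, release, rise and check.

```bash
python3 -m inch '6 -3 0 0 0; 24 -3 0 0 0; 24 -3 0 0 0; 24 -3 0 -30 0; 24 -3 0 -70 0; 60 -30 5 -120 0; 60 -80 10 -155 0; 60 -80 15 -155 0; 60 -80 15 -155 0; 60 -80 15 -155 0'
python3 - <<'E'
from rig import env
from h import *
im=env.get_image("wrist"); np.savez("j.npz",**im); o=env.observe(); print(o["position"],o["q"])
cv2.imwrite("pics/j.png",cv2.resize(im["color"][40:190+20,170:340],None,fx=3.5,fy=3.5,interpolation=cv2.INTER_CUBIC))
E
```

```text
time_s: 13.38
position: [0.5654, 0.0002, 0.2392]
tool_rot: [[-0.973, -0.23, -0.003], [-0.23, 0.973, 0.0], [0.003, 0.001, -1.0]]
ft_force: [1.1, -0.1, -0.0]
grip_width: 0.0602
[5.65596733e-01 1.49909136e-04 2.39453532e-01] [-1.19721341e+01  2.31373302e+01  7.08336279e+01 -6.30230416e-03
  8.61643220e+01 -1.15261019e+02]
```

View pics/j.png

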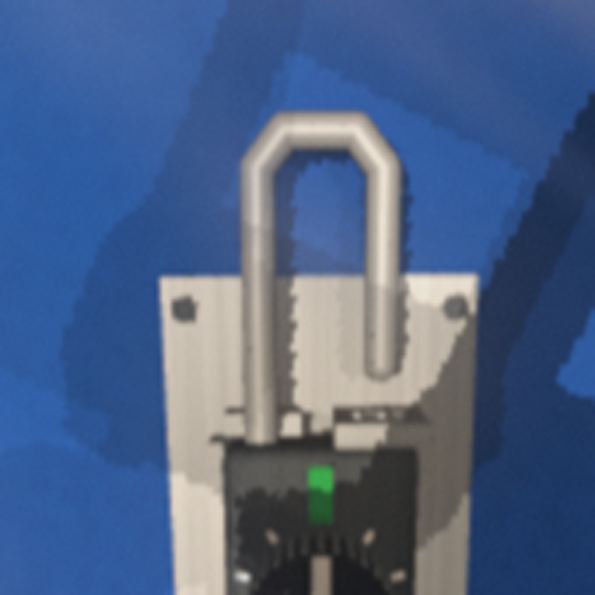

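The short leg's end (380,375 in the zoom) is clear of the hasp eye (380,415), and the pointer is on the mark. Now the case grasp.

```bash
python3 - <<'E'
from h import *
from rig import env
im=load("j.npz"); P=pts(im)
o=env.observe(); R=o["tool_rot"]
g=lambda u,v,z: ray(im,170+(u+.5)/3.5-.5,40+(v+.5)/3.5-.5,z)
ex=np.array([np.cos(np.radians(13.6)),np.sin(np.radians(13.6))]); ey=np.array([-ex[1],ex[0]]); B=np.array([.5894,.0100])
for n,a in dict(bowmid=(320,130,.096),gm=(321,495,.108),caseL=(226,520,.108),caseR=(416,520,.108),topedge=(320,448,.108),legend=(382,378,.094),eyefront=(382,408,.107)).items():
    X=g(*a); d=X[:2]-B; print(n,X.round(4),"lock xy mm",(1000*d@ex).round(1),(1000*d@ey).round(1))
T=B+.001*(-5*ex-0.5*ey); print("shift",1000*R.T@(np.array([*T,.073])-o["position"]))
E
```

```text
bowmid [ 0.4638 -0.0208  0.096 ] lock xy mm -129.4 -0.4
gm [0.5628 0.0029 0.108 ] lock xy mm -27.6 -0.6
caseL [ 0.5767 -0.0228  0.108 ] lock xy mm -20.1 -28.9
caseR [0.5637 0.0322 0.108 ] lock xy mm -19.7 27.7
topedge [ 0.5491 -0.0006  0.108 ] lock xy mm -41.7 -0.8
legend [0.5267 0.0134 0.094 ] lock xy mm -60.2 18.0
eyefront [0.5338 0.0142 0.107 ] lock xy mm -53.1 17.2
shift [-20.79604296   3.43642586 166.41173855]
```

```bash
python3 -m inch '85 -21 3 0 0; 85 -21 3 40 0; 85 -21 3 80 0; 85 -21 3 100 0; 85 -21 3 100 0; 85 -21 3 100 0'
python3 - <<'E'
from rig import env
from h import *
o=env.observe(); R=o["tool_rot"]
ex=np.array([np.cos(np.radians(13.6)),np.sin(np.radians(13.6))]); ey=np.array([-ex[1],ex[0]]); B=np.array([.5894,.0100])
T=B+.001*(-5*ex-0.5*ey); print("shift",1000*R.T@(np.array([*T,.073])-o["position"]),o["ft_force"])
im=env.get_image("wrist"); cv2.imwrite("pics/k.png",im["color"])
E
```

```text
time_s: 14.18
position: [0.5866, 0.0079, 0.1413]
tool_rot: [[-0.973, -0.23, 0.001], [-0.23, 0.973, -0.0], [-0.001, -0.001, -1.0]]
ft_force: [-0.1, 0.2, 0.6]
grip_width: 0.0851
shift [ 1.83110873  0.9151046  68.27349111] [-0.09044904  0.24240421  0.61668493]
```

View pics/k.png

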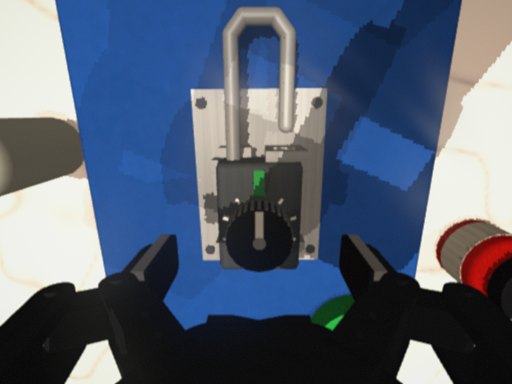

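The lock (case columns 217 to 302) is centred between the open fingers (178 to 340). Down and grip.

```bash
python3 -m inch '85 2 1 25 0; 85 2 1 50 0; 85 2 1 64 0; 85 2 1 68 0; 85 2 1 68 0; 50 2 1 68 0; 50 2 1 68 0; 50 2 1 68 0; 50 2 1 68 0; 50 2 1 68 0' 80
python3 - <<'E'
from rig import env
from h import *
im=env.get_image("scene"); cv2.imwrite("pics/l.png",cv2.resize(im["color"][130:260,140:310],None,fx=4,fy=4,interpolation=cv2.INTER_CUBIC))
E
```

```text
time_s: 15.48
position: [0.5847, 0.0086, 0.0734]
tool_rot: [[-0.973, -0.23, 0.002], [-0.23, 0.973, -0.0], [-0.002, -0.001, -1.0]]
ft_force: [-0.4, -0.1, 5.5]
grip_width: 0.0565
```

View pics/l.png

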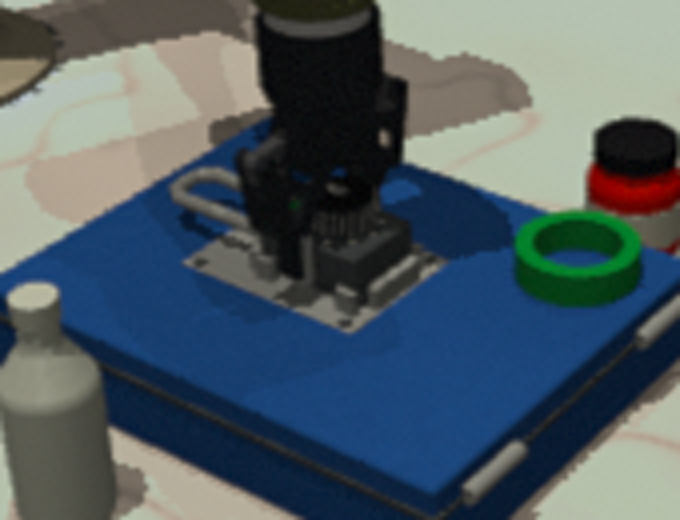

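The fingers hold the case's long sides with the dial clear of the gripper body. Lifting 20 mm first as a check.

```bash
python3 -m inch '50 0 0 -3 0; 50 0 0 -8 0; 50 0 0 -14 0; 50 0 0 -20 0; 50 0 0 -20 0'; python3 - <<'E'
from rig import env
from h import *
im=env.get_image("wrist"); cv2.imwrite("pics/m.png",im["color"]); print(env.observe()["wrist_torque"])
E
```

```text
time_s: 16.15
position: [0.5842, 0.0086, 0.093]
tool_rot: [[-0.973, -0.23, 0.001], [-0.23, 0.973, -0.0], [-0.001, -0.0, -1.0]]
ft_force: [2.8, 1.0, -4.5]
grip_width: 0.0572
[ 0.12028765 -0.44425092 -0.00139399]
```

View pics/m.png

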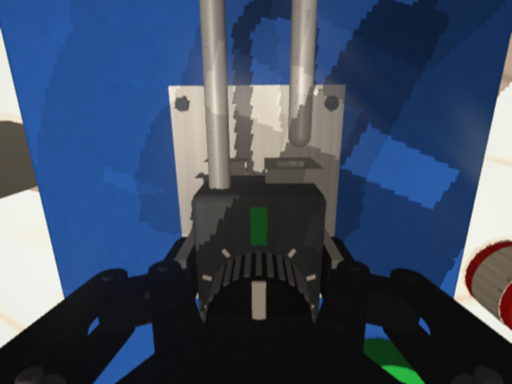

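The lock has come up with the fingers, shackle open and pointer at the mark. The wrist carries about 4.5 N, its weight. Raising further.

```bash
python3 -m inch '50 0 0 -8 0; 50 0 0 -22 0; 50 0 0 -40 0; 50 0 0 -60 0; 50 0 0 -80 0; 50 0 0 -98 0; 50 0 0 -110 0; 50 0 0 -116 0; 50 0 0 -118 0; 50 0 0 -118 0' 100; python3 -m inch '50 0 0 0 0;50 0 0 0 0;50 0 0 0 0;50 0 0 0 0'
python3 - <<'E'
from rig import env
from h import *
im=env.get_image("wrist"); cv2.imwrite("pics/n.png",im["color"]); np.savez("n.npz",**im)
s=env.get_image("scene"); cv2.imwrite("pics/n2.png",cv2.resize(s["color"][70:270,120:330],None,fx=3,fy=3,interpolation=cv2.INTER_CUBIC))
P=pts(im)
for u,v in ((205,195),(310,195),(258,195),(258,225),(210,255),(308,255),(216,100),(303,60),(213,20)): print((u,v),P[v,u].round(4))
S=pts(s); m=(S[...,2]>.17)&(S[...,2]<.26)
o=env.observe(); print(o["position"],o["qvel"].round(2),o["ft_force"],o["wrist_torque"])
E
```

```text
time_s: 17.45
position: [0.5839, 0.0087, 0.2099]
tool_rot: [[-0.973, -0.23, -0.001], [-0.23, 0.973, 0.0], [0.001, 0.0, -1.0]]
ft_force: [-0.2, 0.6, -4.6]
grip_width: 0.0567
time_s: 17.95
position: [0.5841, 0.0087, 0.2103]
tool_rot: [[-0.973, -0.23, -0.0], [-0.23, 0.973, -0.0], [0.0, 0.0, -1.0]]
ft_force: [-0.1, 0.2, -4.0]
grip_width: 0.0568
(205, 195) [ 0.5546 -0.0214  0.2436]
(310, 195) [0.5443 0.0215 0.2443]
(258, 195) [5.497e-01 4.000e-04 2.427e-01]
(258, 225) [0.5612 0.0031 0.2473]
(210, 255) [ 0.5808 -0.0141  0.2454]
(308, 255) [0.5702 0.0277 0.2466]
(216, 100) [ 0.516  -0.0254  0.235 ]
(303, 60) [0.4934 0.0054 0.2361]
(213, 20) [ 0.488  -0.0317  0.2366]
[0.58415918 0.00873487 0.21032804] [ 0.   -0.04  0.07  0.04  0.09 -0.06] [ 0.64803048 -0.093774   -4.59370167] [ 0.02968186 -0.072242    0.0312541 ]
```

View pics/n.png

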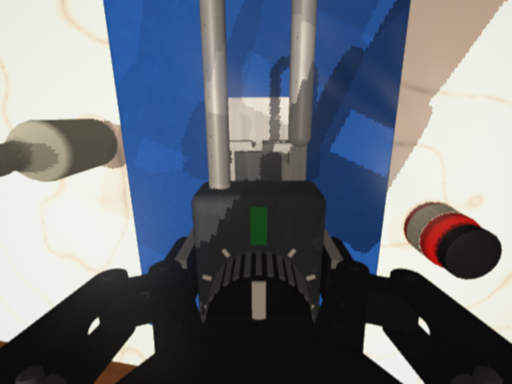

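View pics/n2.png

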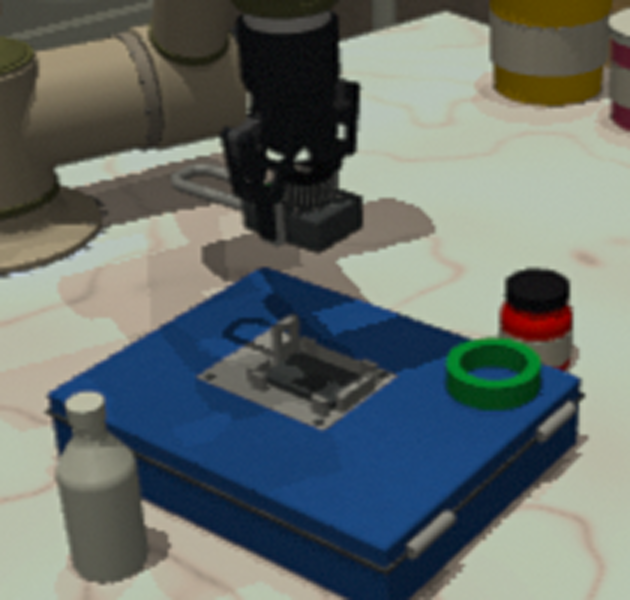

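The lock is about 137 mm above its seat (case top z = 0.245, was 0.108) and level. The shackle is open, the pointer is on the mark, and the bystanders haven't moved. Handing in.

```bash
python3 -c "
from rig import env
print(env.close_job())"
```

```text
the job is handed in; nothing more can be done
None
```

The job is handed in. The gripper is holding the lock up, level and still, with the shackle open and the pointer on the green mark.

- **Dial:** I gripped the dial and turned it 144° clockwise. After I let go, the picture showed the pointer in line with the green mark.
- **Shackle:** I pulled it by its long leg until it hit the stop. The bow moved 29 mm, of which about 1 mm was the lock shifting in its nest. The picture showed the short leg's end clear of the hasp eye, by about 7 mm.
- **Lift:** I gripped the case across its 58 mm width. The case top went from z = 0.108 to about 0.245 m, so the lock is about 137 mm above its seat.
- **Last checks:** Depth readings on the case and shackle show it level, within the noise of a few mm. The wrist carries about 4.5 N, matching the lock's weight, and there was no sign of slip. The tape roll, ink jar and bottle look unmoved in the last scene picture.
- **Forces and time:** The highest wrist force I read was about 18 N, and the clock stood at about 18 s. No check failed or disagreed.

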